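# Re-clamp a mesh cassette with its mesh side up

## Robot

A 6-joint arm with a two-finger parallel gripper is mounted at the origin on the work surface. World frame = base frame: x ahead of the robot, y to its left, z up, the work surface at z = 0. Lengths are in m, angles in rad, forces in N, time in s.
With the tool pointing down it reaches from about 0.375 to 0.75 m from the base axis. Payload 9 kg.
Tool frame: the origin (TCP) lies between the finger pads; the fingertips stand 14 mm ahead of it and the grasp point (between the pads) lies 5 mm behind it (robot.tip_extent is the distance from the TCP to the fingertips, in m); z points along the fingers, y is the line along which they close (so a half turn about z gives the same grasp; the last joint's range is limited). The gripper opens to 85 mm and grips with 20 to 120 N. Pads are 22 mm wide; open, the fingers measure 114 mm over their backs; the gripper's body (76 mm by 85 mm) begins 54 mm behind the grasp point. The pads swing forward as they close: fully open they stand 13 mm farther back than shut.
Start: joints at [-1.477, 0.104, 0.097, 1.564, 0, 1.353], TCP at [0.184, -0.571, 0.245] pointing down, gripper open.
Joint ranges: [-2.99, 2.99], [-0.84, 1.86], [-1.1, 1.16], [-1.84, 2.11], [-1.51, 1.56], [-3.14, 3.14]. Speed limits (rad/s): [2.22, 2.22, 2.57, 3.14, 3.14, 3.14].

## Interface

Orientations are given as [roll, pitch, yaw] about the fixed x, y, z axes, in that order (R = Rz(yaw) Ry(pitch) Rx(roll)).
In Python, from rig import robot, optics gives the robot as it stands. Calls block until the motion is done:
- robot.movep(position, orientation): joint-space move of the TCP to a pose.
- robot.move_l(position, frame=None, max_speed=0.15, force_limit=None): straight line of the TCP; frame=None keeps the orientation; max_speed is the mean speed in m/s. With force_limit (N) it stops when the force on the tool has changed by that much, and returns True; else False.
- robot.goto_joints(angles): joint-space move.
- robot.let_go() and robot.gripper_close(grip_force=None): open the fingers fully, or close them until they stop; grip_force is the grip in N (None keeps the last).
- robot.dwell(seconds).
- robot.solve_ik(position, orientation): joint angles nearest the present ones, or None.
- robot.observe(): the state.
- optics.snapshot(name): name is "side" or "top" or "wrist"; returns a dict with "img" (480x640x3 uint8, red, green, blue), "fx", "fy", "cx", "cy" (pixels), "k1" (the pictures are not rectified: a ray, as slopes to the right and down, at radius r is drawn at 1 + k1 r^2 times it, then the intrinsics apply), "world_to_cam" (4x4, takes a point from world to camera coordinates); the wrist camera has in their place "hand_eye" (4x4, takes a point from camera to tool coordinates, whose origin is the TCP and whose axes are the flange's). Camera axes: x right, y up, looking along -z (the intrinsics and any distortion apply to the point x, -y, -z); pixel columns grow to the right and rows downward; lengths in m; the calibration is good to about 2 mm. A picture is of the moment at which its call begins: read the wrist's pose just before it. There is no depth.
A pose or a line that the arm cannot do raises robot.MotionError and nothing moves.
- robot.hand_in(): hands the job in; it is judged then, once.
The state is a dict: "time_s": time; "q": joint angles; "dq": joint speeds; "joint_efforts": joint torques, N m; "eef_pos": TCP position; "orientation": TCP orientation; "force": force on the tool from outside, world axes, zero at the start; "moment": the same for the moment, N m; "width": opening from 0.0 (shut) to 1.0 (fully open); "finger_force": force on a finger pad.
Only numpy, scipy, OpenCV 4.12 (cv2) and the standard library are available. Lean on these libraries where they do the work, as an engineer would, in place of code of your own. Each camera call takes 0.05 s, during which the arm holds its last target. There are 200 camera calls.

## Task

The sheet-metal cassette stands on end in the slide-jaw fixture. Slide the jaw open, turn the cassette a quarter turn so that it lies flat on the fixture's bed, lengthwise between the jaws and about centred across them, with its mesh side facing up, then slide the jaw back until the cassette is held snugly between both jaws, and let go. Set it down without dropping it, and leave the other things on the bench where they are.

Things in the scene. Friction and masses are not known exactly. Their poses are not given: they have to be found in the camera images.
- fixture: Slide-jaw fixture fixed to the table; origin at table level, y = sliding direction, z up. Grey base 110 (x) x 330 (y) x 18 mm, y -110 to 220 mm. Steel bed 74 mm wide, centred on x = 0, top 30 mm above the table. Fixed jaw: steel block across the bed, 74 mm wide, 22 thick, face at y = -60 mm, top 62 mm above the table. The moving jaw faces it from the +y side.
- jaw (a joint): Moving jaw, 0 to 0.115 m; gap between jaw faces = 40 mm + this value; it opens to the fixture's +y. Block 74 mm wide, 22 thick, top 61.5 mm above the table. Stays where left; sliding takes about 4 N, some 8 to 10 N when it pushes the cassette along. Reads 0.020 with both jaws touching the standing cassette, 0.056 with both touching the cassette lying lengthwise.
- jaw_knob (a point): Centre of the upright round black knob on the moving jaw, by which it is slid: 28 mm across, 34 mm tall, this point 75 mm above the table (knob top at 92), at fixture x = 0, 80 mm behind the moving jaw's face (58 behind the block's back). Below it a 16 mm stem, then the jaw's slide plate, top 41.5 mm above the table.
- cassette_center (a point): Middle of the cassette, a bare sheet-metal box: 50 (own x) x 60 (y) x 96 mm (z), 0.35 to 0.7 kg. Own +y points out of the mesh side (96 x 50, dark, wire grid); the other sides are plain. At the start it stands on the bed, z up, within 2 mm of the fixed jaw, mesh side towards the moving jaw, own x along fixture x. The 96 x 60 sides, 50 apart, are free for the fingers.
- cassette: The same cassette's body, same axes; origin at the centre of its end face (the plain end that it stands on at the start), 48 mm from the middle of the box.
- screwdriver: a black-handled screwdriver lying on the table beside the fixture; leave it alone
- bracket: a bent sheet-metal angle, 40 x 90 x 45 mm, lying beside the fixture; leave it alone
- spare_box: a closed plain sheet-metal box without mesh, 70 x 130 x 45 mm, lying on the table; leave it alone
- valve: a round black valve body, 52 mm across, 75 mm tall; leave it alone
- jar: a white jar with a steel cap, 60 mm across, 85 mm tall; leave it alone
- wrench: a steel wrench lying on the table; leave it alone
Mind the look-alikes: they are no part of the job. What is shaped like the cassette but brown, turquoise or yellow is not meant.

How it is judged:
On the way, in this order (a step that is already met when the one before it is completed fails the run):
1. the jaw is slid open wide enough for the cassette's length (value of joint jaw above 0.0565 m), for 0.1 s.
2. the cassette lies on the bed with its mesh side up (angle between cassette_center's own y axis and vertical below 0.06 rad and angle between the z axis of cassette_center and the y axis of fixture, either way round below 0.06 rad and z of cassette_center in the frame of fixture between 0.056 and 0.0635 m and x of cassette_center in the frame of fixture between -0.015 and 0.015 m), for 0.1 s.
At the end, for the whole second after the job is handed in: The cassette rests on the bed, mesh side up and lengthwise between the jaws (within 0.06 rad), its middle 56 to 63.5 mm above the table, within 15 mm of the bed's centre line and at fixture y -16 to -7 mm; the jaw reads under 0.0585; all at rest (all of step 2 and value of joint jaw below 0.0585 m and y of cassette_center in the frame of fixture between -0.016 and -0.007 m and linear speed of cassette below 0.02 m/s and velocity of joint jaw between -0.01 and 0.01 m/s); the robot touches nothing.
It fails at once if the cassette is dropped or flung at the fixture: faster than 0.5 m/s with its middle less than 100 mm above the bed (linear speed of cassette above 0.5 m/s and height (world z) of cassette_center below 0.13 m).
It fails at once if one of the other things is moved by more than 20 mm (distance of any of screwdriver, bracket, spare_box, valve, jar, wrench from where it was at the start of the episode above 0.02 m).
It also fails if it takes over 66 s, if anything falls off the work surface, if the arm or the gripper's body presses on something with over 40 N, if the wrist force passes 120 N, or if a joint passes its speed limit or range.

## Working session

There is one attempt and no reset: what is moved stays moved. The work goes in short steps, each a Python script; the robot and the scene stay as the last script left them, time stands still between calls to the robot, and variables do not carry over. Pictures are saved under pics/ and viewed, at most 10 in all, crops included, and the job is handed in when it is done.

```bash
mkdir -p pics; ls; python3 - <<'E'
from rig import robot, optics
import cv2, numpy as np
for n in ("top","side"):
    s=optics.snapshot(n); cv2.imwrite(f"pics/{n}0.png",s["img"][:,:,::-1]); np.save(f"pics/{n}0.npy",s,allow_pickle=True)
    print({k:(np.round(v,4).tolist()) for k,v in s.items() if k!="img"})
print(robot.observe())
E
```

```text
pics
{'fx': 442.4048, 'fy': 442.4048, 'cx': 326.4805, 'cy': 238.2943, 'k1': -0.0732, 'world_to_cam': [[0.0015, -0.9999, -0.0162, 0.0134], [0.9948, -0.0001, 0.1016, -0.5922], [-0.1016, -0.0162, 0.9947, -1.178], [0.0, 0.0, 0.0, 1.0]]}
{'fx': 583.0583, 'fy': 583.0583, 'cx': 324.6189, 'cy': 240.225, 'k1': -0.1148, 'world_to_cam': [[-0.7551, -0.6556, 0.0047, 0.4195], [0.5087, -0.5813, 0.6351, -0.3449], [-0.4137, 0.4819, 0.7724, -1.4353], [0.0, 0.0, 0.0, 1.0]]}
{'time_s': 0.1, 'q': array([-1.47672208e+00,  1.04643857e-01,  9.65268475e-02,  1.56388809e+00,
       -9.89370318e-06,  1.35309550e+00]), 'dq': array([ 0.00156329, -0.00028323,  0.00221422,  0.0006964 ,  0.0003534 ,
        0.00164771]), 'joint_efforts': array([ 6.31246847e-03, -5.58204997e+01,  5.04722357e+01,  1.28724606e-02,
       -2.64425307e-04, -2.62738575e-05]), 'eef_pos': array([ 0.18402752, -0.57078135,  0.24458646]), 'orientation': array([-3.14041028e+00, -2.51416165e-04,  3.11774938e-01]), 'force': array([0.07645124, 0.00209374, 0.12822716]), 'moment': array([-0.00923023,  0.01643073, -0.04978775]), 'finger_force': 0.0, 'width': 1.002530843113171}
```

View pics/top0.png

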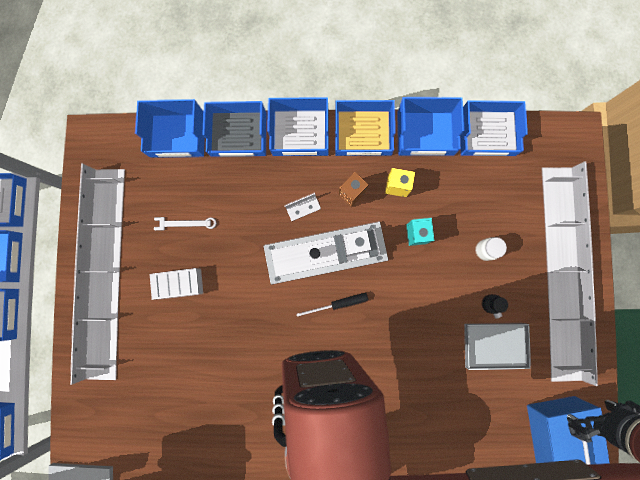

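View pics/side0.png

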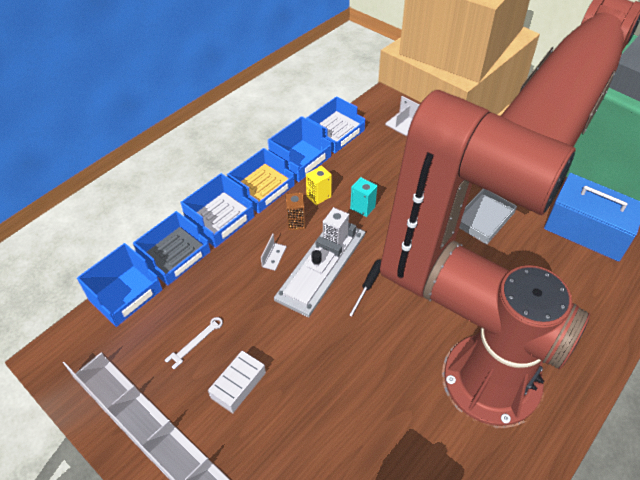

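The top view shows the fixture centred at about (326,252), with its knob at (315,253). There are four cassette-shaped candidates: grey at (357,241) on the fixture, turquoise at (421,231), yellow at (400,181) and brown at (352,187). The bare grey one standing between the jaws fits the description. I'll confirm it in a crop and measure there too.

```bash
cat > h.py <<'E'
import numpy as np, cv2
from scipy.spatial.transform import Rotation as Rn
def ray(s,px,T=None):
    u=(np.array(px,float)-[s["cx"],s["cy"]])/[s["fx"],s["fy"]]
    r=u.copy()
    for _ in range(20): r=u/(1+s["k1"]*(r@r))
    W=np.linalg.inv(s["world_to_cam"]) if T is None else T
    d=W[:3,:3]@np.array([r[0],-r[1],-1]); return W[:3,3],d
def plane(s,px,z,T=None):
    o,d=ray(s,px,T); return o+d*(z-o[2])/d[2]
def proj(s,P,W=None):
    W=s["world_to_cam"] if W is None else W
    p=W[:3,:3]@np.asarray(P)+W[:3,3]; r=np.array([p[0],-p[1]])/-p[2]
    return r*(1+s["k1"]*(r@r))*[s["fx"],s["fy"]]+[s["cx"],s["cy"]]
E
python3 - <<'E'
import numpy as np,cv2
from h import *
t=np.load("pics/top0.npy",allow_pickle=True).item(); s=np.load("pics/side0.npy",allow_pickle=True).item()
a=cv2.resize(t["img"][210:295,255:405],None,fx=5,fy=5,interpolation=cv2.INTER_CUBIC)[:,:,::-1]
cv2.imwrite("pics/c_top.png",a)
b=cv2.resize(s["img"][195:320,265:385],None,fx=4.8,fy=4.8,interpolation=cv2.INTER_CUBIC)[:,:,::-1]
cv2.imwrite("pics/c_side.png",b)
# fixture: unsaturated blob
hsv=cv2.cvtColor(t["img"],cv2.COLOR_RGB2HSV)
m=((hsv[...,1]<60)).astype(np.uint8); m[:215]=0;m[288:]=0;m[:,:255]=0;m[:,395:]=0
c=max(cv2.findContours(m,0,2)[0],key=cv2.contourArea); r=cv2.minAreaRect(c); print(r, cv2.boxPoints(r))
P=[plane(t,p,0.018) for p in cv2.boxPoints(r)]; print(np.round(P,4)); print([np.linalg.norm(P[i]-P[i-1]) for i in range(4)])
k=((t["img"].max(2)<60)).astype(np.uint8); k[:240]=0;k[268:]=0;k[:,:300]=0;k[:,330:]=0
M=cv2.moments(k,True); kp=(M['m10']/M['m00'],M['m01']/M['m00']); print("knob px",kp,M['m00'],plane(t,kp,0.088))
E
```

```text
((325.0239562988281, 252.3668670654297), (40.364654541015625, 120.06412506103516), 78.40782928466797) [[262.16086 244.6593 ]
 [379.77603 220.53313]
 [387.88705 260.07443]
 [270.27188 284.20062]]
[[ 0.5758  0.1919  0.018 ]
 [ 0.6429 -0.1335  0.018 ]
 [ 0.5334 -0.1546  0.018 ]
 [ 0.467   0.1679  0.018 ]]
[np.float64(0.1114088127074312), np.float64(0.33221657477490624), np.float64(0.11150283305835285), np.float64(0.3292397213819302)]
knob px (314.40579710144925, 252.42028985507247) 69.0 [0.54951622 0.04409338 0.088     ]
```

View pics/c_top.png

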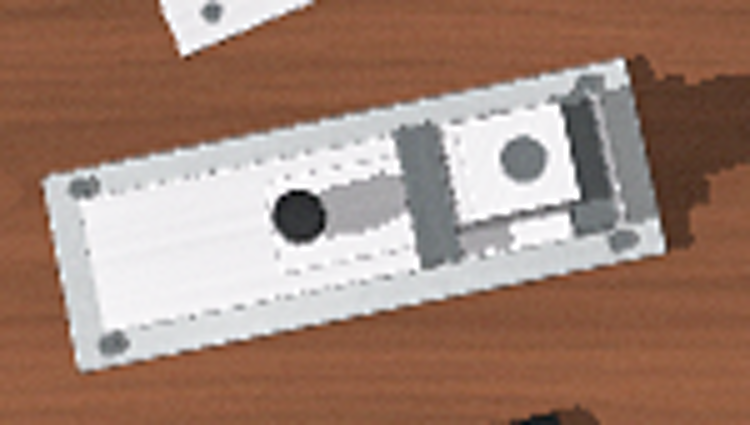

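View pics/c_side.png

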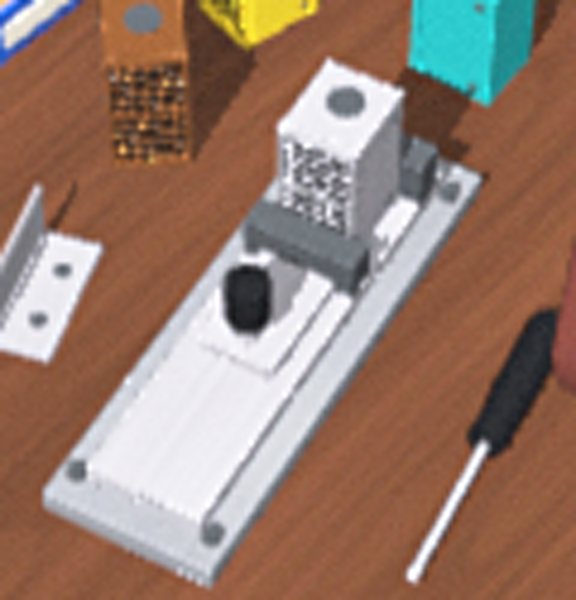

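The crops confirm it. The grey box between the jaws, with its top disc at top-image pixel (360,242), has its wire mesh facing the knob, and its 50 mm-apart sides are free. Base size checks out too (111 × 331 mm measured against 110 × 330). Next I'll locate the cassette and check tilted-grasp IK.

```bash
cat >> h.py <<'E'
YAW=np.arctan2(0.0671+0.0664,0.3254+0.3225)
RF=Rn.from_euler('z',YAW).as_matrix(); yd=RF[:,1]
OF=np.array([0.5545,0.0179,0])-0.055*yd; OF[2]=0
def W(p): return OF+RF@np.asarray(p,float)
def F(p): return RF.T@(np.asarray(p)-OF)
def ori(a,sgn=1):
    """tool leaning: a = angle of tool back-direction from up towards fixture +y; tool y = sgn*fixture x"""
    z=np.array([0,-np.sin(a),-np.cos(a)]); y=np.array([sgn,0,0]); R=RF@np.column_stack([np.cross(y,z),y,z])
    return Rn.from_matrix(R).as_euler('xyz'), R
def tcp(pf,a,sgn=1):
    """TCP pose placing grasp point (5 mm behind TCP) at fixture point pf"""
    e,R=ori(a,sgn); return W(pf)+0.005*R[:,2], e
E
python3 - <<'E'
from h import *
from rig import robot
t=np.load("pics/top0.npy",allow_pickle=True).item(); s=np.load("pics/side0.npy",allow_pickle=True).item()
print("YAW",YAW,"OF",OF)
disc=(255+523/5,210+160/5); print("disc fixture",F(plane(t,disc,0.127)))
for c in [(445,128),(565,100),(580,200),(460,225)]: print(" top corner",F(plane(t,(255+c[0]/5,210+c[1]/5),0.126)))
sd=(265+346/4.8,195+101/4.8); print("disc side",F(plane(s,sd,0.127)))
k=(s["img"].max(2)<60).astype(np.uint8); k[:245]=0;k[270:]=0;k[:,:305]=0;k[:,327:]=0
M=cv2.moments(k,True); kp=(M['m10']/M['m00'],M['m01']/M['m00']); print("knob side",kp,F(plane(s,kp,0.078)), "corner",F(plane(s,(265+210/4.8,195+583/4.8),0.0)))
for sg in (1,-1):
  for d in range(-60,75,10):
    a=np.radians(d); r=[]
    for y,z in ((-.03,.078),(-.02,.2),(-.01,.06)):
        q=robot.solve_ik(*tcp([0,y,z],a,sg)); r.append(None if q is None else np.round(q,2).tolist())
    print(sg,d,r)
print(robot.solve_ik(*tcp([0,.08,.08],0,1)),robot.solve_ik(*tcp([0,.17,.08],0,1)),robot.solve_ik(*tcp([0,.08,.08],0,-1)))
E
```

```text
YAW 0.20320634532275803 OF [ 0.56559959 -0.03596835  0.        ]
disc fixture [ 0.00020267 -0.03567062  0.127     ]
 top corner [ 0.02400258 -0.00071329  0.126     ]
 top corner [ 0.02567979 -0.06274822  0.126     ]
 top corner [-0.02516992 -0.05953164  0.126     ]
 top corner [-0.02532026  0.0019068   0.126     ]
disc side [-0.00133229 -0.03390914  0.127     ]
knob side (316.34375, 256.875) [-0.00326459  0.08496667  0.078     ] corner [-0.05501835  0.21688812  0.        ]
1 -60 [[-0.65, 0.94, 0.5, 2.05, 0.61, 0.41], None, [-0.63, 0.92, 0.44, 2.0, 0.62, 0.43]]
1 -50 [[-0.62, 0.75, 0.35, 1.88, 0.55, 0.54], [-0.61, 0.64, 0.41, 2.06, 0.56, 0.55], [-0.6, 0.73, 0.29, 1.83, 0.56, 0.56]]
1 -40 [[-0.58, 0.58, 0.2, 1.72, 0.47, 0.66], [-0.57, 0.49, 0.3, 1.92, 0.48, 0.67], [-0.56, 0.56, 0.14, 1.67, 0.48, 0.68]]
1 -30 [[-0.53, 0.43, 0.07, 1.58, 0.38, 0.76], [-0.52, 0.35, 0.19, 1.79, 0.38, 0.77], [-0.51, 0.41, 0.01, 1.54, 0.39, 0.79]]
1 -20 [[-0.48, 0.29, -0.05, 1.46, 0.27, 0.86], [-0.47, 0.22, 0.09, 1.67, 0.27, 0.87], [-0.45, 0.27, -0.1, 1.42, 0.27, 0.89]]
1 -10 [[-0.41, 0.17, -0.16, 1.35, 0.14,
[... 2392 characters left out ...]
.87], [-0.01, -0.12, -0.34, 1.17, -0.68, -1.85], [0.01, 0.01, -0.48, 0.92, -0.68, -1.82]]
-1 50 [[0.03, 0.02, -0.51, 0.85, -0.86, -1.83], [0.05, -0.09, -0.38, 1.11, -0.86, -1.8], [0.07, 0.07, -0.49, 0.86, -0.86, -1.77]]
-1 60 [[0.09, 0.09, -0.52, 0.77, -1.04, -1.8], [0.11, -0.05, -0.41, 1.04, -1.04, -1.76], [0.12, 0.15, -0.49, 0.8, -1.04, -1.73]]
-1 70 [[0.13, 0.17, -0.52, 0.67, -1.21, -1.79], [0.14, 0.01, -0.44, 0.96, -1.22, -1.74], [0.16, 0.25, -0.47, 0.74, -1.22, -1.69]]
[-0.16040627 -0.00326631 -0.32405731  1.25000532  0.          1.20718371] [ 0.00175727 -0.01548988 -0.33620889  1.25007732  0.          1.36934725] [-0.16040627 -0.00326631 -0.32405731  1.25000532  0.         -1.93440895]
```

```bash
python3 - <<'E'
from h import *
from rig import robot,optics
p,e=tcp([0,.081,.22],0); robot.movep(p,e)
print("down hit",robot.move_l(tcp([0,.081,.079],0)[0],force_limit=15))
robot.gripper_close(40); o=robot.observe(); print(o["width"],o["finger_force"],F(o["eef_pos"]),o["force"])
print("slide hit",robot.move_l(tcp([0,.158,.079],0)[0],max_speed=.08,force_limit=30)); o=robot.observe(); print(o["width"],o["force"],F(o["eef_pos"]))
robot.let_go(); robot.move_l(tcp([0,.158,.2],0)[0])
s=optics.snapshot("top"); cv2.imwrite("pics/t1.png",s["img"][:,:,::-1]); print(robot.observe()["time_s"])
E
```

```text
down hit False
0.3137260628883933 41.70531213283539 [0.00089766 0.08096031 0.07453815] [4.95053717 1.70782286 1.06745998]
slide hit False
0.3153888719085712 [ 5.180476    1.60248149 -0.50344003] [0.0010348  0.15781464 0.07454321]
7.0083
```

```bash
python3 - <<'E'
from h import *
from rig import robot,optics
B=np.radians(55); off=np.array([0,.008,.008]); g=np.array([0,-.029,.078])+off
back=np.array([0,np.sin(B),np.cos(B)])
robot.movep(*tcp(g+.11*back,B))
print("in hit",robot.move_l(tcp(g,B)[0],max_speed=.1,force_limit=8)); 
w=optics.snapshot("wrist"); cv2.imwrite("pics/w1.png",w["img"][:,:,::-1])
robot.gripper_close(70); o=robot.observe(); print(o["width"],o["finger_force"],o["force"],F(o["eef_pos"]),F(tcp(g,B)[0]))
robot.move_l(tcp(g+[0,0.003,.02],B)[0],max_speed=.04); o=robot.observe(); print(o["width"],o["finger_force"],o["force"],o["moment"],o["time_s"])
s=optics.snapshot("side"); a=cv2.resize(s["img"][130:330,230:430],(500,500)); 
t=optics.snapshot("top"); b=cv2.resize(w["img"],(300,225)); 
c=np.zeros((500,800,3),np.uint8); c[:,:500]=a; c[:225,500:]=b; cv2.imwrite("pics/lift.png",c[:,:,::-1])
E
```

```text
in hit False
0.5782171113065875 71.5468955039978 [1.95916459 2.61559458 3.65565595] [ 0.0004939  -0.02493351  0.0836052 ] [ 1.80834010e-17 -2.50957602e-02  8.31321178e-02]
0.5746627817675443 71.70609712600708 [-1.12819682  0.75990367 -5.17861975] [ 1.6654537   0.37423467 -0.03033495] 10.3083
```

View pics/lift.png

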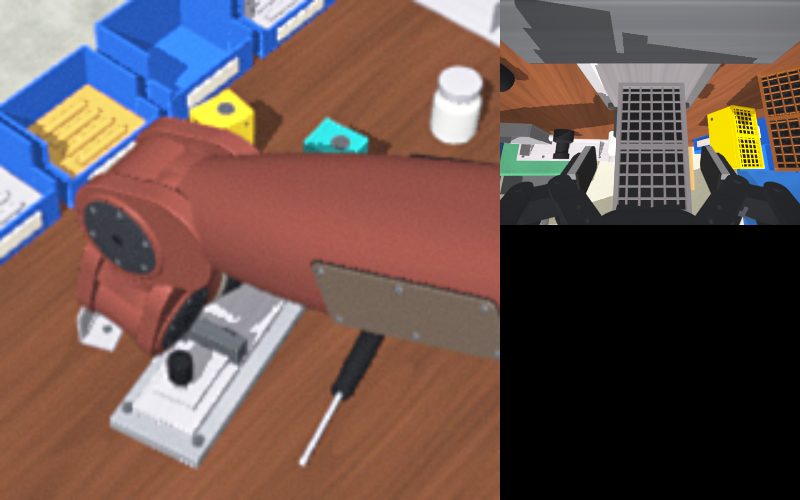

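The wrist view shows the mesh face squarely between the fingers, centred at about (652,145) in the composite. In the side view the jaw is open and the arm is clear. The wrist force of about 5.2 N means a 0.53 kg load, which is in the given range. Now I'll lift and turn it.

```bash
python3 - <<'E'
from h import *
from rig import robot,optics
off=np.array([0,.008,.008])
def pose(c,d):  # cassette centre c, turned d deg from standing
    R=Rn.from_euler('x',d,degrees=True).as_matrix(); return tcp(np.array(c)+R@off,np.radians(55-d))
robot.move_l(pose([0,-.02,.165],0)[0],max_speed=.1)
for d,y in ((30,-.015),(60,-.01),(90,-.006)): robot.movep(*pose([0,y,.165],d))
o=robot.observe(); print(o["width"],o["force"],o["time_s"])
robot.move_l(pose([0,-.006,.085],90)[0],max_speed=.08)
print(robot.observe()["force"],F(robot.observe()["eef_pos"])-F(pose([0,-.006,.085],90)[0]))
s=optics.snapshot("side"); a=cv2.resize(s["img"][130:330,230:430],(400,400))
t=optics.snapshot("top"); b=cv2.resize(t["img"][190:310,255:405],(400,320)); 
w=optics.snapshot("wrist"); 
c=np.zeros((600,800,3),np.uint8); c[:400,:400]=a; c[:320,400:]=b; c[330:600,400:760]=cv2.resize(w["img"],(360,270)); cv2.imwrite("pics/turn.png",c[:,:,::-1])
E
```

```text
0.5762881611314178 [ 0.63434607  1.08052979 -5.06660091] 12.9083
[-0.30246816  0.47587198 -5.90633544] [ 0.00029387 -0.00027424  0.00059787]
```

View pics/turn.png

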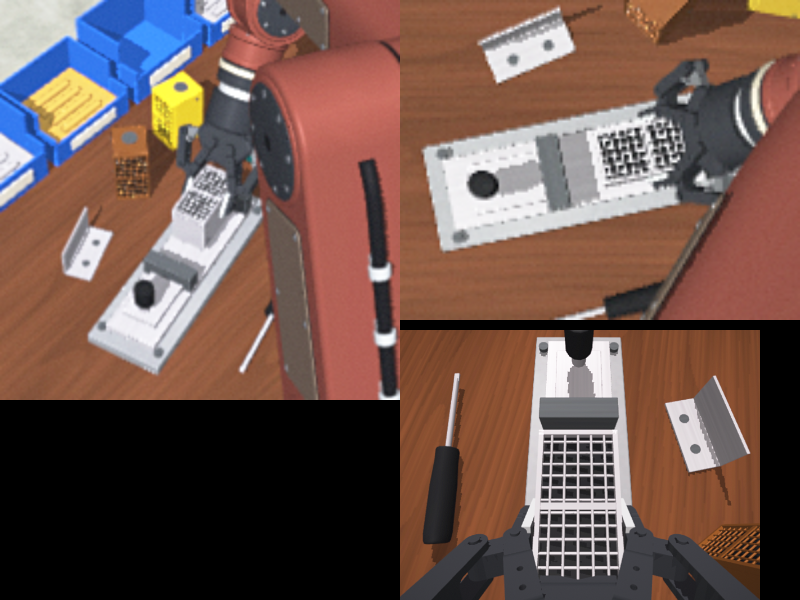

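The composite shows the mesh facing up and the cassette lengthwise on the axis. In the top crop its free end runs from about (598,135) to (607,182). Before lowering I'll check that end's position: it should be at y≈42 mm, x≈±25.

```bash
python3 - <<'E'
from h import *
from rig import robot,optics
t=np.load("pics/top0.npy",allow_pickle=True).item()
for c in ((596,135),(606,184)): print(F(plane(t,(255+(c[0]-400)/2.667,190+c[1]/2.667),.115)))
# tilt check from wrist view: edges of box end (mesh-top corners) and bed ... end corners in wrist image
w=optics.snapshot("wrist"); o=robot.observe()
T=np.eye(4); T[:3,:3]=Rn.from_euler('xyz',o["orientation"]).as_matrix(); T[:3,3]=o["eef_pos"]; T=T@w["hand_eye"]
for c in ((538,432),(619,432)):
    print("wrist end corner",F(plane(w,((c[0]-400)*640/360,(c[1]-330)*480/270),.115,T)))
print("knob in wrist",F(plane(w,((578-400)*640/360,(358-330)*480/270),.06,T)))
E
```

```text
[0.02052654 0.03993141 0.115     ]
[-0.02707134  0.04001595  0.115     ]
wrist end corner [-0.02488946  0.03867814  0.115     ]
wrist end corner [0.02610783 0.03868647 0.115     ]
knob in wrist [0.00026435 0.14551223 0.06      ]
```

```bash
python3 - <<'E'
from h import *
from rig import robot,optics
off=np.array([0,-.008,.008]); A=np.radians(-35)
P=lambda z,y=-.003: tcp(np.array([0,y,z])+off,A)[0]
robot.move_l(P(.085),max_speed=.05); robot.move_l(P(.067),max_speed=.04); robot.dwell(.2)
h=robot.move_l(P(.054),max_speed=.02,force_limit=6); o=robot.observe(); print("contact",h,F(o["eef_pos"])-F(P(.060)),o["force"],o["moment"],o["time_s"])
E
```

```text
contact True [ 0.00016145 -0.00017631  0.00165596] [ 0.71318982 -0.82312662  5.01998227] [-0.34929505  0.00626939 -0.00957645] 15.7083
```

```bash
python3 - <<'E'
from h import *
from rig import robot,optics
off=np.array([0,-.008,.008]); A=np.radians(-35)
P=lambda z,y=-.003: tcp(np.array([0,y,z])+off,A)[0]
print(robot.move_l(P(.057),max_speed=.01,force_limit=10)); o=robot.observe(); print(F(o["eef_pos"])-F(P(.060)),o["force"])
robot.let_go(); print(robot.observe()["force"])
back=np.array([0,np.sin(A),np.cos(A)])
robot.move_l(W(F(robot.observe()["eef_pos"])+.06*back),max_speed=.08)
robot.move_l(W(F(robot.observe()["eef_pos"])+[0,0,.09]))
t=optics.snapshot("top"); s=optics.snapshot("side"); o=robot.observe(); w=optics.snapshot("wrist"); print(o["time_s"])
np.save("pics/w3.npy",dict(w,o=o),allow_pickle=True)
c=np.zeros((600,800,3),np.uint8); c[:400,:400]=cv2.resize(s["img"][130:330,230:430],(400,400)); c[:320,400:]=cv2.resize(t["img"][190:310,255:405],(400,320)); c[330:600,400:760]=cv2.resize(w["img"],(360,270)); cv2.imwrite("pics/rel.png",c[:,:,::-1])
E
```

```text
True
[ 0.00015621 -0.00015475  0.00166664] [-0.09913386 -1.42731604  4.83381445]
[-1.1821984  -0.91771736 -0.58224395]
18.125
```

View pics/rel.png

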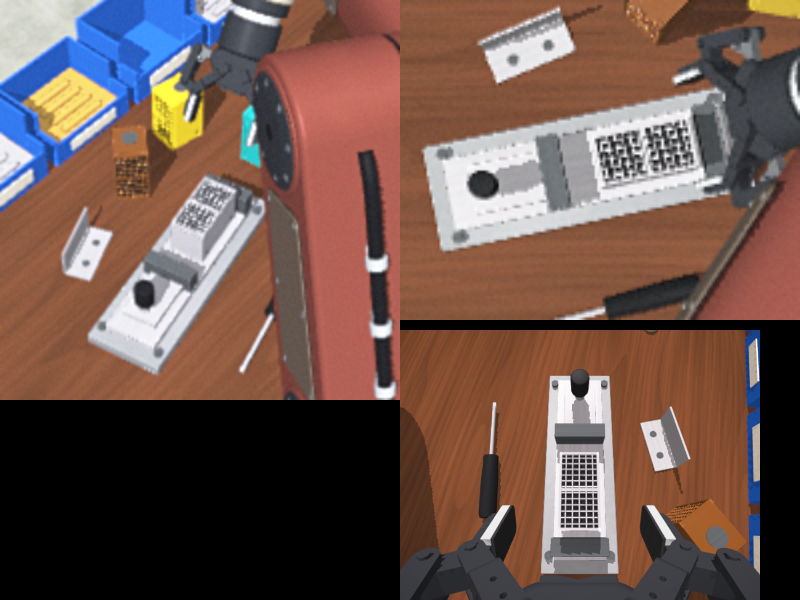

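The cassette lies flat between the jaws, mesh up, with the fingers clear. In the top crop its near end is close to the fixed jaw at about (700,150). Next is closing the jaw by the knob, whose top is at about (484,184).

```bash
python3 - <<'E'
from h import *
from rig import robot,optics
K=lambda y,z: tcp([0,y,z],0)
robot.movep(*K(.157,.2))
print("down",robot.move_l(K(.157,.079)[0],force_limit=15))
robot.gripper_close(50); o=robot.observe(); print(o["width"],F(o["eef_pos"]))
robot.move_l(K(.127,.079)[0],max_speed=.05,force_limit=30)
h=robot.move_l(K(.111,.079)[0],max_speed=.02,force_limit=22); o=robot.observe(); print("stop",h,F(o["eef_pos"]),RF.T@o["force"],o["time_s"])
robot.dwell(.3); print(F(robot.observe()["eef_pos"]))
robot.let_go(); robot.move_l(K(F(robot.observe()["eef_pos"])[1],.22)[0])
robot.movep(*K(.25,.28)); robot.dwell(.3)
t=optics.snapshot("top"); s=optics.snapshot("side"); o=robot.observe(); print(o["time_s"],o["force"])
np.save("pics/t4.npy",t,allow_pickle=True)
c=np.zeros((400,800,3),np.uint8); c[:400,:400]=cv2.resize(s["img"][130:330,230:430],(400,400)); c[:320,400:]=cv2.resize(t["img"][190:310,255:405],(400,320)); cv2.imwrite("pics/fin.png",c[:,:,::-1])
E
```

```text
down False
0.3093358018199544 [0.00103935 0.1569897  0.07466076]
stop False [0.00093716 0.11347472 0.07464533] [ 6.15400163 14.22902791  4.47849939] 22.225
[0.00093354 0.11349255 0.07462899]
25.2833 [ 0.08909391 -0.23406135  0.43891137]
```

View pics/fin.png

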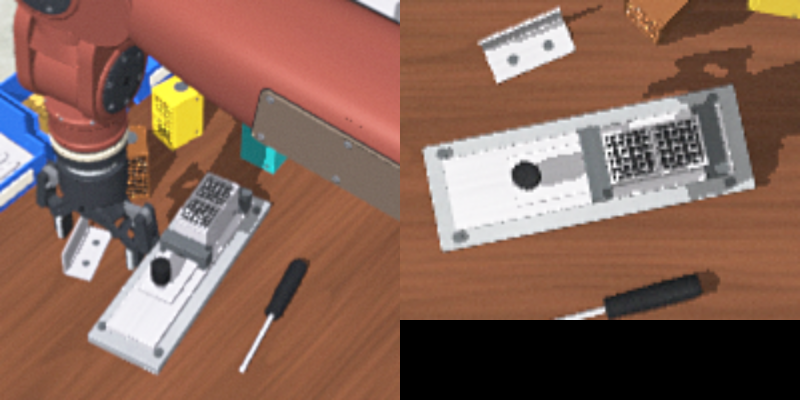

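```bash
python3 - <<'E'
from h import *
from rig import robot,optics
t=np.load("pics/t4.npy",allow_pickle=True).item(); t0=np.load("pics/top0.npy",allow_pickle=True).item()
for s,x0,x1 in ((t0,300,330),(t,290,317)):
    k=(s["img"].max(2)<60).astype(np.uint8); k[:240]=0;k[268:]=0;k[:,:x0]=0;k[:,x1:]=0
    M=cv2.moments(k,True); p=(M['m10']/M['m00'],M['m01']/M['m00']); print("knob",p,M['m00'],F(plane(s,p,.088)))
o=robot.observe(); print(o["q"][0])
c=cv2.resize(t["img"][215:280,320:395],None,fx=10,fy=9,interpolation=cv2.INTER_NEAREST); print(c.shape)
for y,x,z in ((-.06,.025,.09),(-.06,-.025,.09),(.036,.025,.09),(.036,-.025,.09),(-.06,.037,.062),(-.06,-.037,.062),(.036,.037,.0615),(.036,-.037,.0615)):
    u=(proj(t,W([x,y,z]))-[320,215]+.5)*[10,9]; cv2.circle(c,tuple(np.int32(u)),4,(255,0,0) if z>.08 else (0,200,0),-1)
cv2.imwrite("pics/fin2.png",c[:,:,::-1])
E
```

```text
knob (314.40579710144925, 252.42028985507247) 69.0 [0.00040486 0.08166022 0.088     ]
knob (301.9076923076923, 255.0) 65.0 [0.00036107 0.11475595 0.088     ]
0.14886611130374022
(585, 750, 3)
```

View pics/fin2.png

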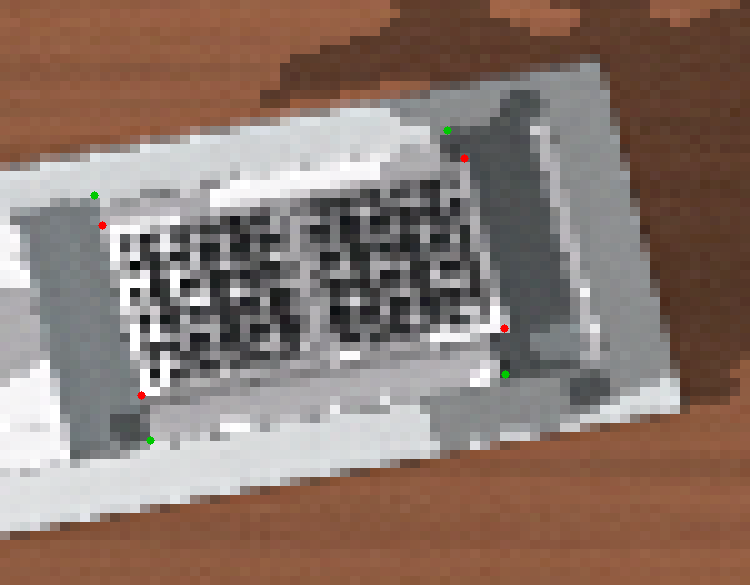

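The predicted corners for a clamped cassette (red and green dots) land on the box ends and jaw faces. Along with the 14 N stall at the end of the slide, that means it is held snugly. The knob reading puts the jaw at about 0.055–0.056, and the arm touches nothing.

```bash
python3 -c "
from rig import robot
print(robot.hand_in())"
```

```text
the job is handed in; nothing more can be done
None
```

The job is handed in: by the final pictures, the cassette lies flat and mesh side up, held snugly between both jaws, and the gripper is clear; the judge's verdict was not shown.

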